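# Shelve the clock parts by height

## Task

Put the brass finial, the wax jar and the blued screw tin away in the two oak racks by height: each stands upright in the tier with the least headroom that it fits into, slid back until it is wholly under the board above it. The screw tin was left in the tall bay where the finial belongs, so it has to come out and go into its own tier. Do not tip any of the three over, and leave everything else on the bench where it is.

Things in the scene. Friction and masses are not known exactly. Their poses are not given: they have to be found in the camera images.
- tall_rack: Fixed rack, one tall bay: oak base and top boards on 4 brass pillars. Origin: centre of underside; +x into it, front to rear (within 0.2 rad of the robot's x), +y left, z up. Base 160 x 170 x 14 mm, x -80 to 80; floor z = 14. Top board x -14 to 80, z 210 to 222: clearance 196. Pillars 16 thick at x -3 and 70, y +-76. Rear stop rail 16 high, face at x = 70. Left or right of the other.
- tier_rack: Fixed rack of the same make, outline and frame with two tiers. Base as the tall rack: low tier floor z = 14 mm. Middle board x -48 to 80, z 86 to 98: low tier clearance 72, its top is the upper tier's floor. Top board x -14 to 80, z 210 to 222: upper tier clearance 112. Pillars and a rear stop rail on each floor, at the same x and y as on the tall rack.
- tall_bay (a point): Point on the floor of the tall bay, wholly under the top board (rack x = 26, y = 0, z = 14 mm). Axes as the tall rack.
- low_tier (a point): Point on the floor of the low tier, under the middle board (rack x = 4, y = 0, z = 14 mm). Axes as the tier rack.
- upper_tier (a point): Point on the floor of the upper tier, under the top board (rack x = 26, y = 0, z = 98 mm). Axes as the tier rack.
- finial: Turned brass urn finial of a longcase clock, round, 152 mm tall, about 0.3 kg, standing on the bench beside the racks. Origin: centre of its underside, z up. Foot drum 54 mm diameter, height 0 to 28; stem 19 diameter at 53; urn band 56 mm diameter, straight from 80 to 108 (the place to grip); above 118 a slender tip at most 23 thick.
- wax_jar: Round amber glass jar with a brass lid, paper band, straight-sided, 58 mm diameter, 90 mm tall, about 0.3 kg. Origin at the centre of its underside, z up its axis. Stands upright on the bench on the other side.
- screw_tin: Closed rectangular dark-blue tin, 70 mm (its x) by 56 mm (its y) by 48 mm high, about 0.33 kg. Origin at the centre of its underside. At the start it stands on the base board of the tall rack, partly under its top board, its x axis within 0.3 rad of the rack's.
- hammer: Bystander: boxwood hammer lying down, 210 mm long, head 75 mm wide, 34 mm high, left of the racks. Origin under the handle, head at +x.
- spandrel: Bystander: cast brass corner spandrel lying flat, about 100 x 100 mm and up to 20 mm high, in front of the racks. Origin on its underside near the middle.
- depthing_tool: Bystander: steel depthing tool, 160 mm long (x), 85 wide, 56 high, to the right of the racks. Origin centre of underside.
- screwdriver: Bystander: screwdriver lying down, 170 mm long along x, handle at -x, in front of the racks.
- bell: Bystander: brass clock bell, 70 mm diameter, 44 mm high, mouth down on top of the tall rack's top board. Origin centre of underside.
- line_pulley: Bystander: brass line pulley lying flat, 52 mm diameter, 14 mm thick with a steel stirrup, in front of the racks on the right. Origin centre of underside.

How it is judged:
By the outcome, as a careful person would: the job done as asked, in the order asked, and still so for the second after the job is handed in, with the robot touching nothing.
It also fails if it takes over 72 s, if anything falls off the work surface, if the arm or the gripper's body presses on something with over 40 N, if the wrist force passes 120 N, or if a joint passes its speed limit or range.

## Robot

A 6-joint arm with a two-finger parallel gripper is mounted at the origin on the work surface. World frame = base frame: x ahead of the robot, y to its left, z up, the work surface at z = 0. Lengths are in m, angles in rad, forces in N, time in s.
With the tool pointing down it reaches from about 0.425 to 0.95 m from the base axis. Payload 3.5 kg.
Tool frame: the origin (TCP) lies on the centre line of the jaws, within the pads' length; the fingertips stand 8 mm ahead of it and the grasp point (between the pads) lies 11 mm behind it; z points along the fingers, y is the line along which they close (so a half turn about z gives the same grasp; the last joint's range is limited). The gripper opens to 85 mm and grips with 20 to 120 N. Pads are 22 mm wide; open, the fingers measure 114 mm over their backs; the gripper's body (76 mm by 85 mm) begins 54 mm behind the grasp point. The pads swing forward as they close: fully open they stand 13 mm farther back than shut.
Start: joints at [-1.343, 0.286, 1.577, -0, 1.279, -0.15], TCP at [0.249, -0.627, 0.239] pointing down, gripper open.
Joint ranges: [-2.77, 2.77], [-0.9, 2.22], [0.21, 2.48], [-1.53, 4.67], [0.24, 2.81], [-2.84, 2.84]. Speed limits (rad/s): [2.79, 2.79, 3.14, 3.14, 3.14, 3.14].

## Interface

Orientations are given as a unit quaternion [x, y, z, w].
In Python, from plant import ctrl gives the robot as it stands. The module is installed in compiled form; this text tells all that it offers.
- The arm moves only by the tool send_rows, never from a script. Its argument "steps" is a list of rows, each a list of 5 numbers: the shift along the tool's x, y, z in m, then the turn about the tool's z in degrees, then the opening, from -1 (shut) to 1 (fully open). A call has 1 to 12 rows; each row is the pose to reach, as a shift and turn from the pose commanded when the call began, along the tool's axes at that moment; what a row does not reach only later rows make up. A row lasts 1/10 s, in which the tool goes at most 50 mm and 8.59 degrees, less where a joint would pass 70% of its speed; a pose out of reach is approached as far as the arm can. A call with a gripper value outside its range is refused whole. The fingers move at their own pace and stop on an object; "squeeze" is the grip in N (left out, the last holds). Time passes only in rows, so rows that repeat a pose let the fingers close. It gives the time, the measured TCP pose, the force, the opening and the grip force at its end, in the units of the state.
- ctrl.get_state(): the state, without advancing time (a new reading comes with each control period).
- ctrl.read_camera(name): name is "scene" or "side" or "wrist"; returns the picture (480x640x3 uint8, red, green, blue); there is no depth.
- ctrl.calibration(name): a dict with "intrinsics" (3x3 intrinsics, pixels), "extrinsics" (4x4, takes a point from world to camera coordinates); the wrist camera has in their place "tool_from_camera" (4x4, takes a point from camera to tool coordinates, whose origin is the TCP and whose axes are the flange's). Camera axes: x right, y up, looking along -z (the intrinsics and any distortion apply to the point x, -y, -z); pixel columns grow to the right and rows downward; lengths in m; the calibration is good to about 2 mm. A picture is of the moment at which its call begins: read the wrist's pose just before it. calibration takes no time and is no camera call.
- ctrl.sign_off(): hands the job in; it is judged then, once.
The state is a dict: "time": time; "qpos": joint angles; "dq": joint speeds; "joint_efforts": joint torques, N m; "eef_pos": TCP position; "tcp_rot": TCP orientation; "contact_force": force on the tool from outside, world axes, zero at the start; "wrist_torque": the same for the moment, N m; "opening": opening from 0.0 (shut) to 1.0 (fully open); "finger_force": force on a finger pad.
Only numpy, scipy, OpenCV 4.12 (cv2) and the standard library are available. Lean on these libraries where they do the work, as an engineer would, in place of code of your own. Each camera call takes 0.05 s, during which the arm holds its last target. There are 200 camera calls.

## Working session

There is one attempt and no reset: what is moved stays moved. The work goes in short steps, Python scripts to look and compute and a tool call to move; the robot and the scene stay as the last step left them, time stands still between calls to the robot, and variables do not carry over. Pictures are saved under pics/ and viewed, at most 10 in all, crops included, and the job is handed in when it is done.

Besides the shell and the picture viewer there is one more tool, called after "Emit:" in YAML: its name, and indented under it one key for each argument. send_rows: Moves the arm, as the interface text tells. Its arguments: {"type":"object","properties":{"steps":{"type":"array","items":{"type":"array","items":{"type":"number"}}},"squeeze":{"type":"number"}},"required":["steps"]}

```bash
mkdir -p pics; python3 - <<'E'
from plant import ctrl
import cv2,numpy as np
np.set_printoptions(precision=4,suppress=True)
s=ctrl.get_state();print(s)
for n in("scene","side","wrist"):
    cv2.imwrite(f"pics/{n}0.png",ctrl.read_camera(n)[...,::-1]);print(n,ctrl.calibration(n))
E
```

```text
{'time': 0.0, 'qpos': array([-1.343 ,  0.2872,  1.5782, -0.    ,  1.2786, -0.15  ]), 'dq': array([-0.001 , -0.0015, -0.0012, -0.    , -0.0032,  0.0018]), 'joint_efforts': array([ -0.0015, -40.5985, -29.2626,  -0.0002,   0.0058,  -0.    ]), 'eef_pos': array([ 0.2489, -0.6268,  0.2379]), 'tcp_rot': array([ 0.9822,  0.1878, -0.0001, -0.0012]), 'contact_force': array([ 0.1826, -0.5968, -0.2714]), 'wrist_torque': array([-0.0228, -0.0221,  0.0013]), 'finger_force': 0.0, 'opening': 0.9984828914237173}
scene {'intrinsics': array([[620.2126,   0.    , 319.4793],
       [  0.    , 620.2126, 237.62  ],
       [  0.    ,   0.    ,   1.    ]]), 'extrinsics': array([[ 0.8639,  0.5036,  0.0063, -0.4964],
       [-0.3411,  0.5759,  0.7429,  0.0822],
       [ 0.3706, -0.644 ,  0.6693, -1.5689],
       [ 0.    ,  0.    ,  0.    ,  1.    ]])}
side {'intrinsics': array([[531.4197,   0.    , 322.9442],
       [  0.    , 531.4197, 237.1351],
       [  0.    ,   0.    ,   1.    ]]), 'extrinsics': array([[-0.7965, -0.6044, -0.0191,  0.4568],
       [ 0.3603, -0.4997,  0.7878, -0.3222],
       [-0.4857,  0.6205,  0.6157, -0.9137],
       [ 0.    ,  0.    ,  0.    ,  1.    ]])}
wrist {'intrinsics': array([[354.6995,   0.    , 323.3637],
       [  0.    , 354.6995, 242.8339],
       [  0.    ,   0.    ,   1.    ]]), 'tool_from_camera': array([[ 0.0001,  0.9536,  0.301 ,  0.0773],
       [ 1.    , -0.0003,  0.0005,  0.0008],
       [ 0.0006,  0.301 , -0.9536, -0.135 ],
       [ 0.    ,  0.    ,  0.    ,  1.    ]])}
```

View pics/scene0.png

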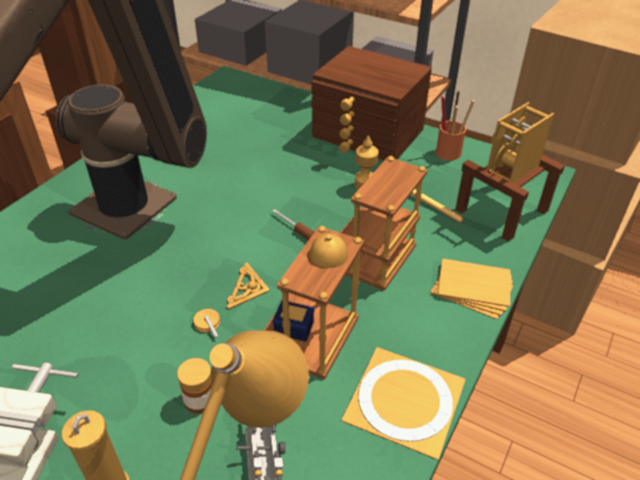

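View pics/side0.png

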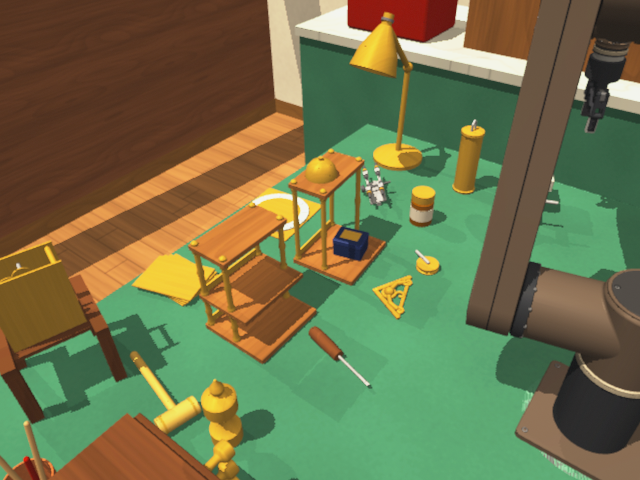

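The scene picture shows the tall rack at right (tin at 293,318), the tier rack at left (390,220), the jar (197,385) and the finial (367,165). In the side picture the tin is at (350,243), the jar at (422,207) and the finial at (222,410). I'll enlarge these for corner picking.

```bash
python3 - <<'E'
import cv2,numpy as np
a=cv2.imread("pics/scene0.png")[135:385,260:440];b=cv2.imread("pics/side0.png")[140:390,185:405]
r=lambda i:cv2.resize(i,None,fx=2,fy=2.4,interpolation=cv2.INTER_CUBIC)
cv2.imwrite("pics/c1.png",np.hstack([r(a),r(b)]))
E
```

```text
(no output)
```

View pics/c1.png

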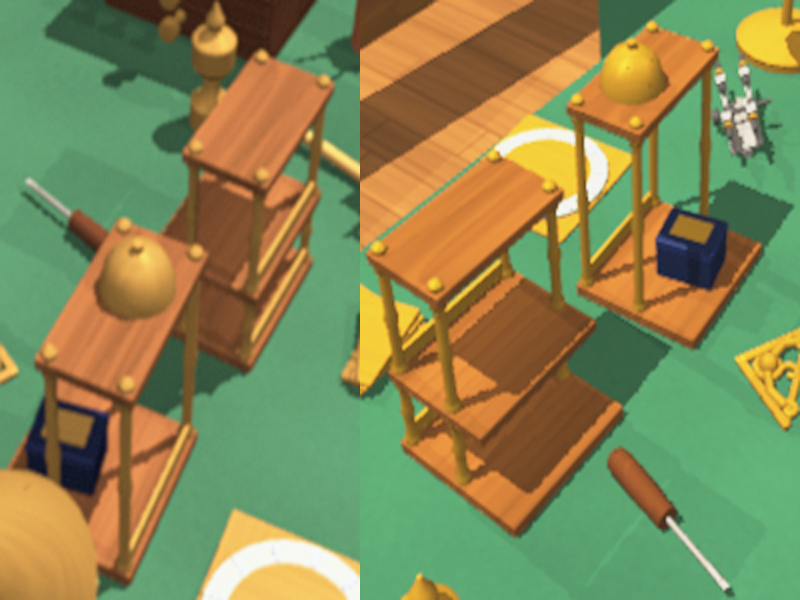

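```bash
cat > h.py <<'E'
import numpy as np,cv2
from scipy.optimize import least_squares
from scipy.spatial.transform import Rotation as R
from plant import ctrl
np.set_printoptions(precision=4,suppress=True)
def proj(n,P,E=None):
    c=ctrl.calibration(n);E=c["extrinsics"] if E is None else E
    q=np.atleast_2d(P)@E[:3,:3].T+E[:3,3]; K=c["intrinsics"]
    return np.c_[K[0,0]*q[:,0]/-q[:,2]+K[0,2],K[1,1]*-q[:,1]/-q[:,2]+K[1,2]]
def wristE(s):
    T=np.eye(4);T[:3,:3]=R.from_quat(s["tcp_rot"]).as_matrix();T[:3,3]=s["eef_pos"]
    return np.linalg.inv(T@ctrl.calibration("wrist")["tool_from_camera"])
def fit(obs,x0,E=None,z0=0):
    """obs: list (cam,(local xyz mm),(u,v)); returns x,y,yaw, residual"""
    def f(p):
        out=[]
        for n,l,uv in obs:
            c,s=np.cos(p[2]),np.sin(p[2]);l=np.array(l)/1000
            out.append(proj(n,[p[0]+c*l[0]-s*l[1],p[1]+s*l[0]+c*l[1],z0+l[2]],E if n=="wrist" else None)[0]-uv)
        return np.ravel(out)
    r=least_squares(f,x0,loss="soft_l1",f_scale=2);return r.x,f(r.x).reshape(-1,2)
def ray(n,uv,z,E=None):
    c=ctrl.calibration(n);E=c["extrinsics"] if E is None else E;K=c["intrinsics"]
    d=np.array([(uv[0]-K[0,2])/K[0,0],-(uv[1]-K[1,2])/K[1,1],-1])@E[:3,:3]
    o=-E[:3,:3].T@E[:3,3];return o+d*(z-o[2])/d[2]
E
python3 - <<'E'
from h import *
a=lambda l,x,y:("scene",l,(260+x/2,135+y/2.4)); b=lambda l,x,y:("side",l,(185+(x-360)/2,140+y/2.4))
tall=[b((-80,85,0),690,345),b((-80,-85,7),762,248),b((80,85,0),578,290),a((80,-85,0),130,581),a((80,85,7),196,434),a((80,-85,210),127,402),a((-14,-85,222),36,357),b((-14,85,222),640,128),b((-14,-85,222),718,48)]
tier=[b((-80,85,0),517,533),b((-80,-85,14),622,405),b((80,85,0),405,452),b((-48,85,98),483,432),b((-48,-85,98),595,322),b((-14,85,222),435,292),b((-14,-85,222),562,190),a((80,-85,0),247,369),a((80,85,7),311,265),a((80,-85,210),262,190),a((80,85,222),332,83)]
for n,o in(("tall",tall),("tier",tier)):
    x,r=fit(o,[.7,0,0]);print(n,x);print(r.T)
tin=[b((-35,28,0),712,287),b((35,28,0),658,268),b((-35,28,48),718,252),b((-35,-28,48),727,222),b((35,28,48),660,238),b((35,-28,48),672,210),a((35,-28,0),93,493),a((35,-28,48),97,452),a((35,28,48),107,410)]
x,r=fit(tin,[.7,-.1,0],z0=.014);print("tin",x);print(r.T)
print("jar",ray("side",(423,192),.09),ray("scene",(196,371),.09))
print("finial",ray("side",(217,381),.152),ray("scene",(368,138),.152))
print("pulley",ray("side",(428,265),.01),"spandrel",ray("side",(395,293),.01),"sd tip,handle",ray("side",(368,384),.01),ray("side",(315,332),.015))
print("hammerhead",ray("side",(180,415),.02),"end",ray("side",(135,355),.02),"depth",ray("scene",(262,432),.03),ray("scene",(262,478),.03))
E
```

```text
tall [ 0.6133 -0.1202  0.0897]
[[ 1.2368 -0.3992 -1.2868 -0.6594  0.5707  2.281  -1.9836 -0.3519  0.4441]
 [ 2.88    0.2282  1.9934  2.5744 -0.0709  3.4079 -0.2218  2.6305 -0.0791]]
tier [ 0.6185  0.1518 -0.0067]
[[-0.4919  0.9937 -1.1272 -0.9254  1.1336  1.216   1.3727  0.1034  0.3865
   0.7115  1.0864]
 [ 2.4961 -0.2398 -0.7142  2.3726 -1.2766  2.9199 -1.04    2.8435 -1.4034
   3.8684 -0.3008]]
tin [ 0.5883 -0.1309  0.3391]
[[ 1.2204 -0.4397 -1.225   0.1831 -1.5814 -0.7902  0.47   -1.7094 -1.0403]
 [ 1.7134  4.1691  0.3172 -1.475   0.7872 -1.4642  1.1106  2.5431 -1.2456]]
jar [ 0.5236 -0.3517  0.09  ] [ 0.5285 -0.3515  0.09  ]
finial [0.4823 0.3845 0.152 ] [0.4913 0.3786 0.152 ]
pulley [ 0.4177 -0.1985  0.01  ] spandrel [ 0.4312 -0.0736  0.01  ] sd tip,handle [0.3471 0.1611 0.01  ] [0.5004 0.1224 0.015 ]
hammerhead [0.5697 0.4143 0.02  ] end [0.7424 0.378  0.02  ] depth [ 0.6719 -0.3634  0.03  ] [ 0.7184 -0.4319  0.03  ]
```

```bash
cat >> h.py <<'E'
def go(x,y,z,yaw):
    """shift (m, tool axes) and turn (deg) from the present pose to a world target, tool down"""
    s=ctrl.get_state();r=R.from_quat(s["tcp_rot"]);m=r.as_matrix()
    y0=np.arctan2(m[1,0],m[0,0]);d=r.inv().apply(np.array([x,y,z])-s["eef_pos"])
    t=-np.degrees((yaw-y0+np.pi)%(2*np.pi)-np.pi)
    print("t%.2f at"%s["time"],s["eef_pos"],"yaw %.3f"%y0,"shift",d,"turn %.1f"%t,"q6 %.2f"%s["qpos"][5])
E
python3 - <<'E'
from h import *
go(.46,-.14,.22,3.43)
for n,c,uv,z in[("lampbase","side",(398,155),0),("cyl","side",(466,190),0),("box","side",(135,418),.15),("boxcorner","scene",(315,137),0),("knob","scene",(347,150),0),("knobtop","scene",(347,100),.1)]:print(n,ray(c,uv,z))
E
```

```text
t0.15 at [ 0.2489 -0.6269  0.2382] yaw 0.378 shift [ 0.3758 -0.3747  0.019 ] turn -174.9 q6 -0.15
lampbase [ 0.7487 -0.6191  0.    ]
cyl [ 0.4902 -0.5573  0.    ]
box [0.5324 0.4998 0.15  ]
boxcorner [0.2571 0.5188 0.    ]
knob [ 0.3692  0.5074 -0.    ]
knobtop [0.3165 0.5975 0.1   ]
```

Emit:
send_rows:
  steps:
    - [0.035,-0.035,0,-8.5,1]
    - [0.07,-0.07,0,-17,1]
    - [0.105,-0.105,0,-25.5,1]
    - [0.14,-0.14,0.002,-34,1]
    - [0.175,-0.175,0.004,-42.5,1]
    - [0.21,-0.21,0.006,-51,1]
    - [0.245,-0.245,0.008,-59.5,1]
    - [0.28,-0.28,0.01,-68,1]
    - [0.315,-0.315,0.013,-76.5,1]
    - [0.35,-0.35,0.016,-85,1]
    - [0.376,-0.375,0.019,-93.5,1]
    - [0.376,-0.375,0.019,-102,1]

```text
time: 1.35
eef_pos: [0.4607, -0.1361, 0.2196]
tcp_rot: [0.467, 0.884, 0.001, -0.001]
contact_force: [-0.6, -0.5, -0.4]
opening: 1.001
finger_force: 0.0
```

Emit:
send_rows:
  steps:
    - [0,0,0,-8.5,1]
    - [0,0,0,-17,1]
    - [0,0,0,-25.5,1]
    - [0,0,0,-34,1]
    - [0,0,0,-42.5,1]
    - [0,0,0,-51,1]
    - [0,0,0,-59.5,1]
    - [0,0,0,-68,1]
    - [0,0,0,-73,1]
    - [0,0,0,-73,1]

```text
time: 2.35
eef_pos: [0.4599, -0.14, 0.22]
tcp_rot: [-0.145, 0.989, 0.0, -0.0]
contact_force: [-0.2, -0.1, 0.5]
opening: 1.003
finger_force: 0.0
```

```bash
python3 - <<'E'
from h import *
import pickle
s=ctrl.get_state();cv2.imwrite("pics/w1.png",ctrl.read_camera("wrist")[...,::-1]);pickle.dump(s,open("s1.pkl","wb"))
go(.46,-.14,.22,3.43)
E
```

```text
t2.40 at [ 0.46   -0.14    0.2201] yaw -2.853 shift [-0.      0.      0.0001] turn 0.0 q6 -2.37
```

View pics/w1.png

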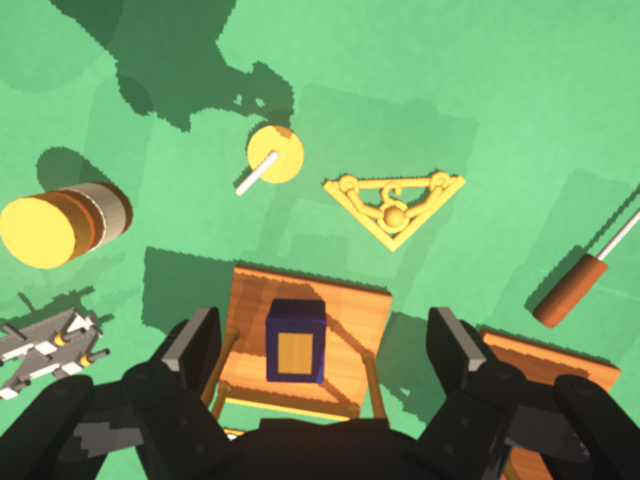

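The wrist picture shows the tin's top face at about (268..325, 318..381) with its front face above that. The tall base's front corners are at (236,266) and (392,293), the tier base's at (484,329) and (619,366), the jar lid centre at (38,230), and the screwdriver handle end at (548,325). I'll refine the fits with these.

```bash
python3 - <<'E'
from h import *
import pickle
s=pickle.load(open("s1.pkl","rb"));E=wristE(s);w=lambda l,x,y:("wrist",l,(x,y))
tall=[w((-80,-85,0),236,266),w((-80,85,0),392,292)]
tier=[w((-80,-85,0),484,329),w((-80,85,0),619,367)]
tin=[w((-35,-28,48),268,319),w((-35,28,48),325,319),w((35,28,48),324,381),w((35,-28,48),266,381),w((-35,-28,0),274,300),w((-35,28,0),324,300)]
for n,o,z in(("tall",tall,0),("tier",tier,0),("tin",tin,.014)):
    x,r=fit(o,[.6,0,.1],E,z);print(n,x);print(r.T)
    if n=="tall":T=x
    if n=="tin":
        c,q=np.cos(T[2]),np.sin(T[2]);print("tin in rack",np.array([[c,q],[-q,c]])@(x[:2]-T[:2]),x[2]-T[2])
print("jar",ray("wrist",(38,230),.09,E),"jar base edge",ray("wrist",(130,208),.0,E))
print("sd",[ray("wrist",p,.012,E)[:2] for p in((548,325),(534,318),(606,262),(640,210))])
E
```

```text
tall [ 0.6156 -0.1183  0.1112]
[[ 0.7644 -0.7864]
 [ 0.0824 -0.1924]]
tier [ 0.6207  0.1609 -0.0028]
[[ 1.4097 -1.4913]
 [ 0.6005 -0.8423]]
tin [ 0.5882 -0.13    0.262 ]
[[-2.359   0.8832 -0.2777  1.0959 -1.3664  1.5297]
 [-0.0512  1.438   2.1805  0.8763 -3.99   -2.6495]]
tin in rack [-0.0286 -0.0085] 0.1508009991889951
jar [ 0.52   -0.3531  0.09  ] jar base edge [ 0.5147 -0.3294  0.    ]
sd [array([0.5104, 0.1314]), array([0.507 , 0.1127]), array([0.4268, 0.1543]), array([0.3685, 0.1582])]
```

```bash
python3 -c "
from h import *
go(.5552,-.1391,.034,np.pi+.27)"
```

```text
t2.40 at [ 0.46   -0.14    0.2201] yaw -2.853 shift [-0.0916 -0.0263  0.1861] turn 1.1 q6 -2.37
```

Emit:
send_rows:
  steps:
    - [-0.03,-0.009,0.03,0.5,1]
    - [-0.06,-0.018,0.07,1,1]
    - [-0.08,-0.024,0.11,1,1]
    - [-0.09,-0.026,0.14,1,1]
    - [-0.092,-0.026,0.165,1,1]
    - [-0.092,-0.026,0.18,1,1]
    - [-0.092,-0.026,0.186,1,1]
    - [-0.092,-0.026,0.186,1,1]
  squeeze: 60

```text
time: 3.2
eef_pos: [0.5554, -0.1387, 0.034]
tcp_rot: [-0.136, 0.991, 0.0, -0.0]
contact_force: [-0.3, -0.2, -0.1]
opening: 1.003
finger_force: 0.0
```

Emit:
send_rows:
  steps:
    - [0,0,0,0,-0.2]
    - [0,0,0,0,-0.5]
    - [0,0,0,0,-1]
    - [0,0,0,0,-1]
    - [0,0,0,0,-1]
    - [0,0,0,0,-1]

```text
time: 3.8
eef_pos: [0.557, -0.1394, 0.0364]
tcp_rot: [-0.136, 0.991, -0.001, 0.001]
contact_force: [-1.7, -1.6, 5.5]
opening: 0.64
finger_force: 64.9
```

Emit:
send_rows:
  steps:
    - [0.004,0,0,0,-1]
    - [0.012,0,0,0,-1]
    - [0.022,0,0,0,-1]
    - [0.032,0,0,0,-1]
    - [0.042,0,0,0,-1]
    - [0.046,0,0,0,-1]
    - [0.046,0,0,0,-1]
    - [0.046,0,0,0,0.6]
    - [0.046,0,0,0,1]
    - [0.046,0,0,0,1]

```text
time: 4.8
eef_pos: [0.5102, -0.1506, 0.0333]
tcp_rot: [-0.136, 0.991, 0.001, -0.001]
contact_force: [-0.0, 0.4, 0.4]
opening: 0.999
finger_force: 0.0
```

```bash
python3 - <<'E'
from h import *
import pickle
s=ctrl.get_state();im=ctrl.read_camera("side")[...,::-1];cv2.imwrite("pics/w2.png",cv2.resize(im[180:330,290:440],None,fx=3,fy=3));go(.54,-.14,.034,np.pi+.1)
print(s["eef_pos"])
E
```

```text
t4.85 at [ 0.5104 -0.1507  0.0334] yaw -2.868 shift [-0.0314  0.0023 -0.0006] turn 9.9 q6 -2.32
[ 0.5102 -0.1506  0.0333]
```

View pics/w2.png

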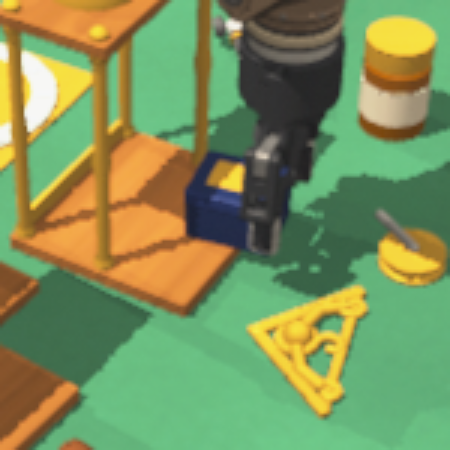

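Emit:
send_rows:
  steps:
    - [-0.005,0,0,0,1]
    - [-0.01,0,0,0,1]
    - [-0.01,0,0,0,0.2]
    - [-0.01,0,0,0,-1]
    - [-0.01,0,0,0,-1]
    - [-0.01,0,0,0,-1]
    - [-0.01,0,0,0,-1]
    - [-0.01,0,-0.005,0,-1]
    - [-0.005,0,-0.015,0,-1]
    - [0.005,0,-0.026,0,-1]
    - [0.015,0,-0.026,0,-1]
    - [0.02,0,-0.026,0,-1]
  squeeze: 80

```text
time: 6.05
eef_pos: [0.4908, -0.1564, 0.06]
tcp_rot: [-0.136, 0.991, 0.0, -0.001]
contact_force: [-0.1, -0.2, -3.7]
opening: 0.64
finger_force: 84.9
```

```bash
python3 -c "
from h import *
go(.490,.156,.060,np.pi-.005)"
```

```text
t6.05 at [ 0.4908 -0.1564  0.06  ] yaw -2.869 shift [-0.0834  0.301   0.0001] turn 15.9 q6 -2.35
```

Emit:
send_rows:
  steps:
    - [-0.008,0.03,0,2,-1]
    - [-0.019,0.07,0,4,-1]
    - [-0.03,0.11,0,6,-1]
    - [-0.041,0.15,0,8,-1]
    - [-0.052,0.19,0,10,-1]
    - [-0.063,0.23,0,12,-1]
    - [-0.074,0.27,0,14,-1]
    - [-0.083,0.3,0,16,-1]
    - [-0.083,0.301,0.008,16,-1]
    - [-0.083,0.301,0.016,16,-1]
    - [-0.083,0.301,0.023,16,-1]
    - [-0.083,0.301,0.023,16,-1]

```text
time: 7.25
eef_pos: [0.4962, 0.1567, 0.0431]
tcp_rot: [0.004, 1.0, 0.002, 0.005]
contact_force: [-0.8, 5.3, 20.3]
opening: 0.647
finger_force: 91.0
```

Emit:
send_rows:
  steps:
    - [-0.01,0,0,0,-1]
    - [-0.02,0,0,0,-1]
    - [-0.03,0,0,0,-1]
    - [-0.04,0,0.001,0,-1]
    - [-0.04,0,0.003,0,-1]
    - [-0.04,0,0.003,0,0]
    - [-0.04,0,0.003,0,1]
    - [-0.04,0,0.003,0,1]
    - [-0.035,0,-0.02,0,1]
    - [-0.02,0,-0.06,0,1]
    - [0,0,-0.11,0,1]
    - [0.01,0,-0.14,0,1]

```text
time: 8.45
eef_pos: [0.4802, 0.1552, 0.1788]
tcp_rot: [0.003, 1.0, -0.0, 0.0]
contact_force: [1.3, 0.1, 0.2]
opening: 1.003
finger_force: 0.0
```

```bash
python3 - <<'E'
from h import *
import pickle
s=ctrl.get_state();im=ctrl.read_camera("wrist")[...,::-1];cv2.imwrite("pics/w3.png",im);pickle.dump(s,open("s3.pkl","wb"))
go(.44,.33,.26,np.pi+.6)
E
```

```text
t8.50 at [0.4822 0.1559 0.1847] yaw 3.136 shift [ 0.0426  0.1739 -0.0755] turn -34.7 q6 -1.45
```

View pics/w3.png

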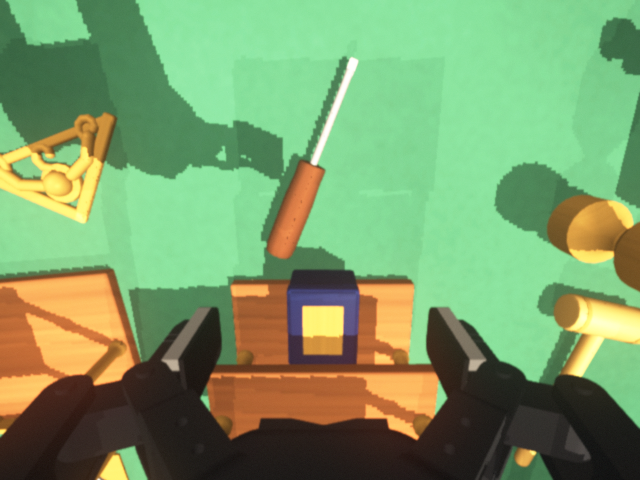

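The wrist picture shows the tin square on the tier rack's base (288–357, 270–363), partly under the middle board. The screwdriver lies at (280,250)–(352,60), and the finial's foot is at (590,228).

```bash
python3 - <<'E'
from h import *
import pickle
s=ctrl.get_state();print(s["eef_pos"])
E0=wristE(pickle.load(open("s3.pkl","rb")));w=lambda l,x,y:("wrist",l,(x,y))
for n,o,z in(("tier",[w((-80,-85,14),233,282),w((-80,85,14),413,282),w((-48,-85,98),208,366),w((-48,85,98),441,366)],0),("tin",[w((-35,-28,0),291,271),w((-35,28,0),354,271),w((-35,-28,48),288,290),w((-35,28,48),357,290)],.014),):
    x,r=fit(o,[.6,.15,0],E0,z);print(n,x);print(r.T)
print("sd",[ray("wrist",p,.012,E0)[:2] for p in((291,258),(270,250),(325,168))])
print("finial foot far-edge/center",ray("wrist",(590,228),.028,E0),ray("wrist",(577,226),0.014,E0))
E
```

```text
[0.4822 0.1559 0.1847]
tier [ 0.6143  0.1544 -0.0057]
[[-1.8352  3.5856 -2.2293  1.464 ]
 [-1.8234 -2.0197  2.2488  1.985 ]]
tin [ 0.5582  0.1535 -0.0069]
[[ 0.6865 -0.6003 -1.5322  1.4108]
 [-2.1637 -2.1638  1.7382  1.7355]]
sd [array([0.5133, 0.1253]), array([0.5055, 0.1067]), array([0.4334, 0.1565])]
finial foot far-edge/center [0.4826 0.3772 0.028 ] [0.4845 0.3763 0.014 ]
```

Emit:
send_rows:
  steps:
    - [0,0.03,-0.01,0,1]
    - [0,0.07,-0.015,0,1]
    - [0,0.11,-0.015,0,1]
    - [-0.002,0.15,-0.015,0,1]
    - [-0.004,0.19,-0.015,0,1]
    - [-0.004,0.215,-0.015,0,1]
    - [-0.004,0.224,-0.015,0,1]
    - [-0.004,0.224,-0.015,0,1]
    - [-0.004,0.224,-0.015,0,1]

```text
time: 9.4
eef_pos: [0.4863, 0.3786, 0.1915]
tcp_rot: [0.003, 1.0, -0.001, -0.001]
contact_force: [-0.5, -0.6, -0.2]
opening: 1.0
finger_force: 0.0
```

```bash
python3 - <<'E'
from h import *
s=ctrl.get_state();im=ctrl.read_camera("wrist")[...,::-1];cv2.imwrite("pics/w4.png",im);E=wristE(s)
print(s["eef_pos"])
for p in((.485,.379,.152),(.485,.379,.115),(.485,.379,.028)):
    q=proj("wrist",p,E)[0];print(q);cv2.drawMarker(im,tuple(int(v) for v in q),(255,0,255),0,14,1)
cv2.imwrite("pics/w4m.png",im)
E
```

```text
[0.4863 0.3786 0.1915]
[325.1674 278.912 ]Traceback (most recent call last):
  File "<stdin>", line 5, in <module>
cv2.error: OpenCV(4.12.0) :-1: error: (-5:Bad argument) in function 'drawMarker'
> Overload resolution failed:
>  - Layout of the output array img is incompatible with cv::Mat
>  - Expected Ptr<cv::UMat> for argument 'img'
```

```bash
python3 - <<'E'
from h import *
s=ctrl.get_state();im=cv2.imread("pics/w4.png");E=wristE(s)
print(s["eef_pos"])
for p in((.485,.379,.152),(.485,.379,.108),(.485,.379,.028)):
    q=proj("wrist",p,E)[0];print(q);cv2.drawMarker(im,tuple(int(v) for v in q),(255,0,255),0,14,1)
cv2.imwrite("pics/w4m.png",im)
E
```

```text
[0.4864 0.3784 0.1918]
[325.4645 278.4362]
[325.106  251.6942]
[324.7048 221.7723]
```

View pics/w4m.png

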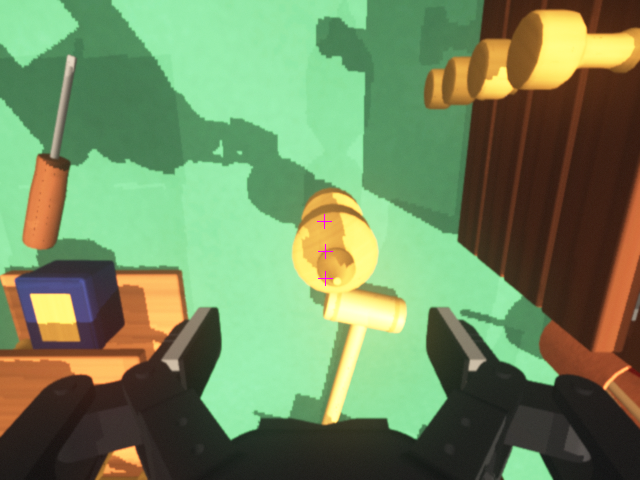

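The picture shows the finial's tip at (337,282) and its band centred at (335,248), about 10 px right of my markers, so it is 6 mm farther to +y. The box and hammer are clear of the fingers.

Emit:
send_rows:
  steps:
    - [0,0.007,0,0,1]
    - [0,0.0065,0.02,0,1]
    - [0,0.0065,0.05,0,1]
    - [0,0.0065,0.08,0,1]
    - [0,0.0065,0.1,0,1]
    - [0,0.0065,0.109,0,1]
    - [0,0.0065,0.109,0,0.2]
    - [0,0.0065,0.109,0,-1]
    - [0,0.0065,0.109,0,-1]
    - [0,0.0065,0.109,0,-1]
    - [0,0.0065,0.109,0,-1]
  squeeze: 50

```text
time: 10.55
eef_pos: [0.488, 0.3866, 0.0865]
tcp_rot: [0.003, 1.0, 0.001, 0.002]
contact_force: [-1.6, -1.2, 8.4]
opening: 0.643
finger_force: 52.1
```

Emit:
send_rows:
  steps:
    - [0,0,-0.01,0,-1]
    - [0,0,-0.03,0,-1]
    - [0,0,-0.06,0,-1]
    - [0,-0.03,-0.08,0,-1]
    - [0,-0.07,-0.08,0,-1]
    - [0.003,-0.11,-0.08,0,-1]
    - [0.006,-0.15,-0.08,0,-1]
    - [0.01,-0.19,-0.08,0,-1]
    - [0.015,-0.23,-0.08,0,-1]
    - [0.02,-0.27,-0.08,0,-1]
    - [0.02,-0.31,-0.08,0,-1]
    - [0.02,-0.35,-0.08,0,-1]

```text
time: 11.75
eef_pos: [0.4629, 0.0349, 0.1627]
tcp_rot: [0.003, 1.0, 0.0, -0.001]
contact_force: [0.6, 0.1, -3.9]
opening: 0.636
finger_force: 54.2
```

```bash
python3 -c "
from h import *
T=np.array([.6145,-.119]);c,q=np.cos(.1),np.sin(.1)
p=T+np.array([[c,-q],[q,c]])@[-.068,0];print(p)
go(p[0],p[1],.1,np.pi+.1)"
```

```text
[ 0.5468 -0.1258]
t11.75 at [0.4629 0.0349 0.1627] yaw 3.135 shift [-0.0851 -0.1601  0.0626] turn -6.1 q6 -1.71
```

Emit:
send_rows:
  steps:
    - [-0.005,-0.03,0.01,-1.5,-1]
    - [-0.012,-0.07,0.02,-3,-1]
    - [-0.025,-0.11,0.03,-4.5,-1]
    - [-0.045,-0.14,0.035,-6,-1]
    - [-0.07,-0.159,0.04,-6,-1]
    - [-0.088,-0.159,0.045,-6,-1]
    - [-0.093,-0.159,0.052,-6,-1]
    - [-0.093,-0.159,0.058,-6,-1]
    - [-0.093,-0.159,0.062,-6,-1]
    - [-0.093,-0.159,0.064,-6,-1]
    - [-0.093,-0.159,0.064,-6,-1]

```text
time: 12.85
eef_pos: [0.5553, -0.1223, 0.1009]
tcp_rot: [-0.05, 0.999, 0.0, -0.001]
contact_force: [-2.9, 1.0, 4.7]
opening: 0.64
finger_force: 55.2
```

```bash
python3 -c "
from h import *
go(.5545,-.125,.098,np.pi+.1);print(ctrl.get_state()['contact_force'])"
```

```text
t12.85 at [ 0.5553 -0.1223  0.1009] yaw -3.042 shift [ 0.001  -0.0026  0.0029] turn -0.0 q6 -2.07
[-2.9109  1.0246  4.6777]
```

Emit:
send_rows:
  steps:
    - [0,0,0,0,0.2]
    - [0,0,0,0,0.8]
    - [0,0,0,0,1]
    - [0,0,-0.02,0,1]
    - [0,0,-0.05,0,1]
    - [0.005,0,-0.085,0,1]
    - [0.03,0.01,-0.11,0,1]
    - [0.06,0.04,-0.11,0,1]
    - [0.08,0.08,-0.11,0,1]
    - [0.09,0.12,-0.11,0,1]
    - [0.09,0.16,-0.11,0,1]
    - [0.09,0.2,-0.11,0,1]

```text
time: 14.05
eef_pos: [0.4465, 0.0683, 0.2097]
tcp_rot: [-0.049, 0.999, -0.0, 0.001]
contact_force: [0.8, -0.3, -0.5]
opening: 1.0
finger_force: 0.0
```

```bash
python3 -c "
from h import *
go(.531,.1545,.037,np.pi-.005)
im=ctrl.read_camera('side')[...,::-1];cv2.imwrite('pics/w5.png',cv2.resize(im[140:380,180:440],None,fx=2.3,fy=2.3))"
```

```text
t14.05 at [0.4465 0.0683 0.2097] yaw -3.044 shift [-0.0921  0.0776  0.1729] turn 5.9 q6 -1.74
```

View pics/w5.png

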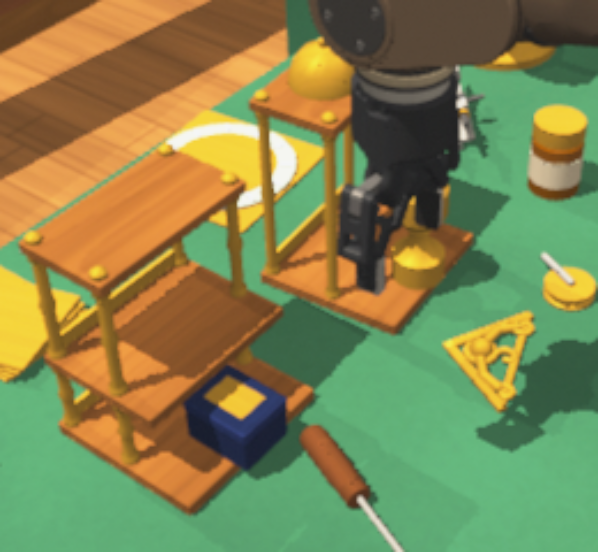

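The side crop shows the finial upright on the tall base (foot at about 418,260) and the tin on the tier base. Next I take the tin by its front end to use as a pusher.

Emit:
send_rows:
  steps:
    - [-0.02,0.03,0.02,3,1]
    - [-0.05,0.06,0.05,6,1]
    - [-0.08,0.078,0.08,6,1]
    - [-0.089,0.078,0.11,6,1]
    - [-0.089,0.078,0.14,6,1]
    - [-0.089,0.078,0.16,6,1]
    - [-0.089,0.078,0.17,6,1]
    - [-0.089,0.078,0.17,6,0.2]
    - [-0.089,0.078,0.17,6,-1]
    - [-0.089,0.078,0.17,6,-1]
    - [-0.089,0.078,0.17,6,-1]
    - [-0.089,0.078,0.17,6,-1]
  squeeze: 100

```text
time: 15.3
eef_pos: [0.5292, 0.1535, 0.0412]
tcp_rot: [0.003, 1.0, 0.0, 0.002]
contact_force: [-1.9, -0.2, 5.6]
opening: 0.636
finger_force: 106.4
```

Emit:
send_rows:
  steps:
    - [0,0,-0.003,0,-1]
    - [0.01,0,-0.005,0,-1]
    - [0.025,0,-0.007,0,-1]
    - [0.045,0,-0.01,0,-1]
    - [0.065,0,-0.02,0,-1]
    - [0.075,-0.02,-0.03,0,-1]
    - [0.08,-0.06,-0.03,-2,-1]
    - [0.085,-0.1,-0.03,-4,-1]
    - [0.09,-0.14,-0.03,-6,-1]
    - [0.095,-0.18,-0.03,-6,-1]
    - [0.095,-0.22,-0.03,-6,-1]
    - [0.095,-0.26,-0.03,-6,-1]

```text
time: 16.5
eef_pos: [0.4292, -0.1066, 0.0684]
tcp_rot: [-0.049, 0.999, 0.001, -0.001]
contact_force: [0.9, -0.8, -3.1]
opening: 0.639
finger_force: 106.1
```

```bash
python3 -c "
from h import *
T=np.array([.6145,-.119]);c,q=np.cos(.1),np.sin(.1)
# finial released about here
f=np.array([.5553,-.1223]);print('finial in rack',np.array([[c,q],[-q,c]])@(f-T))
p=f+np.array([[c,-q],[q,c]])@[-.125,0.];print(p)
go(p[0],p[1],.045,np.pi+.1);print(ctrl.get_state()['contact_force'])"
```

```text
finial in rack [-0.0592  0.0026]
[ 0.4309 -0.1348]
t16.50 at [ 0.4292 -0.1066  0.0684] yaw -3.043 shift [ 0.001  -0.0282  0.0233] turn -0.1 q6 -2.14
[ 0.8905 -0.822  -3.1079]
```

```bash
python3 -c "
from h import *
import pickle
E=wristE(pickle.load(open('s1.pkl','rb')))
for p in((323,183),(393,251),(465,180),(350,225)):print(ray('wrist',p,.01,E)[:2])
print(ctrl.get_state()['eef_pos'])"
```

```text
[ 0.4329 -0.1488]
[ 0.479 -0.06 ]
[ 0.3909 -0.0181]
[ 0.4654 -0.1108]
[ 0.4292 -0.1066  0.0684]
```

Emit:
send_rows:
  steps:
    - [0,-0.015,0.005,0,-1]
    - [0.001,-0.028,0.012,0,-1]
    - [0,-0.028,0.018,0,-1]
    - [-0.01,-0.028,0.018,0,-1]
    - [-0.02,-0.028,0.018,0,-1]
    - [-0.028,-0.028,0.018,0,-1]
    - [-0.036,-0.028,0.018,0,-1]
    - [-0.044,-0.028,0.018,0,-1]
    - [-0.052,-0.028,0.018,0,-1]
    - [-0.06,-0.028,0.018,0,-1]
    - [-0.068,-0.028,0.018,0,-1]
    - [-0.076,-0.028,0.018,0,-1]

```text
time: 17.7
eef_pos: [0.5102, -0.1263, 0.0512]
tcp_rot: [-0.049, 0.999, 0.0, -0.0]
contact_force: [-1.4, 0.4, -3.5]
opening: 0.637
finger_force: 106.5
```

Emit:
send_rows:
  steps:
    - [-0.007,0,0,0,-1]
    - [-0.014,0,0,0,-1]
    - [-0.021,0,0,0,-1]
    - [-0.028,0,0,0,-1]
    - [-0.035,0,0,0,-1]
    - [-0.04,0,0,0,-1]
    - [-0.042,0,0,0,-1]
    - [-0.042,0,0,0,-1]

```text
time: 18.5
eef_pos: [0.5522, -0.1223, 0.0514]
tcp_rot: [-0.049, 0.999, -0.0, 0.001]
contact_force: [0.0, 0.0, -3.5]
opening: 0.637
finger_force: 106.5
```

```bash
python3 -c "
from h import *
go(.5488,-.1256,.05,np.pi+.1);print(ctrl.get_state()['contact_force'])
im=ctrl.read_camera('scene')[...,::-1];a=cv2.resize(im[215:385,240:380],None,fx=2.8,fy=2.8)
im=ctrl.read_camera('side')[...,::-1];b=cv2.resize(im[140:310,270:410],None,fx=2.8,fy=2.8)
cv2.imwrite('pics/w6.png',np.hstack([a,b]))"
```

```text
t18.50 at [ 0.5522 -0.1223  0.0514] yaw -3.043 shift [ 0.0037 -0.003   0.0014] turn -0.1 q6 -2.07
[ 0.0173  0.0235 -3.5049]
```

View pics/w6.png

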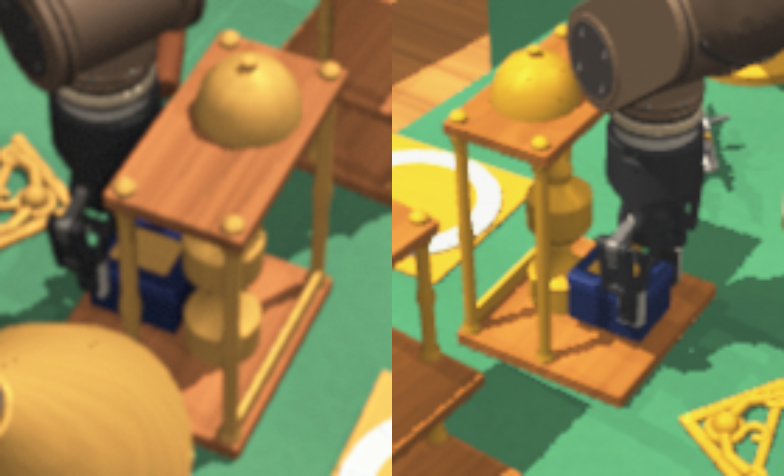

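The picture shows the finial upright well inside the tall bay, foot at about (222,330) in the left crop, with the tin held in front of it. I'll check it numerically while backing off.

Emit:
send_rows:
  steps:
    - [0.01,0,0,0,-1]
    - [0.03,0,0,0,-1]
    - [0.05,0,-0.003,0,-1]
    - [0.07,0,-0.01,0,-1]
    - [0.09,0.01,-0.015,0,-1]
    - [0.1,0.04,-0.015,0,-1]
    - [0.1,0.08,-0.015,2,-1]
    - [0.095,0.12,-0.015,4,-1]
    - [0.09,0.16,-0.015,6,-1]
    - [0.085,0.2,-0.015,6,-1]
    - [0.08,0.24,-0.015,6,-1]
    - [0.08,0.26,-0.015,6,-1]

```text
time: 19.8
eef_pos: [0.4458, 0.131, 0.0668]
tcp_rot: [0.002, 1.0, 0.0, 0.001]
contact_force: [0.3, -0.9, -3.6]
opening: 0.637
finger_force: 106.8
```

```bash
python3 -c "
from h import *
go(.490,.1535,.047,np.pi-.005)
T=np.array([.6145,-.119]);c,q=np.cos(.1),np.sin(.1)
for p in(ray('scene',(319.3,325.7),.042),):print('finial rack',np.array([[c,q],[-q,c]])@(p[:2]-T))"
```

```text
t19.80 at [0.4458 0.131  0.0668] yaw 3.137 shift [-0.0441  0.0227  0.0198] turn 0.0 q6 -1.50
finial rack [ 0.0284 -0.0023]
```

Emit:
send_rows:
  steps:
    - [-0.02,0.012,0,0,-1]
    - [-0.04,0.023,0.005,0,-1]
    - [-0.044,0.023,0.015,0,-1]
    - [-0.055,0.023,0.02,0,-1]
    - [-0.065,0.023,0.02,0,-1]
    - [-0.075,0.023,0.021,0,-1]
    - [-0.083,0.023,0.023,0,-1]
    - [-0.083,0.023,0.025,0,-1]
    - [-0.083,0.023,0.025,0,0]
    - [-0.083,0.023,0.025,0,1]
    - [-0.083,0.023,0.025,0,1]
    - [-0.083,0.023,0.02,0,1]

```text
time: 21.0
eef_pos: [0.5291, 0.1512, 0.0465]
tcp_rot: [0.003, 1.0, -0.0, -0.0]
contact_force: [0.5, -0.2, -0.5]
opening: 1.0
finger_force: 0.0
```

Emit:
send_rows:
  steps:
    - [0,0,-0.02,0,1]
    - [0.01,0,-0.05,0,1]
    - [0.03,0,-0.09,0,1]
    - [0.05,-0.03,-0.12,0,1]
    - [0.06,-0.07,-0.14,-4,1]
    - [0.065,-0.12,-0.14,-8,1]
    - [0.065,-0.17,-0.14,-8,1]
    - [0.065,-0.22,-0.14,-8,1]
    - [0.065,-0.27,-0.14,-8,1]
    - [0.065,-0.32,-0.14,-8,1]
    - [0.06,-0.37,-0.14,-8,1]
    - [0.05,-0.42,-0.14,-8,1]

```text
time: 22.2
eef_pos: [0.4761, -0.2693, 0.1874]
tcp_rot: [-0.066, 0.998, -0.001, 0.001]
contact_force: [0.5, 0.0, -0.0]
opening: 1.0
finger_force: 0.0
```

```bash
python3 -c "
from h import *
go(.523,-.352,.2,np.pi+.1)"
```

```text
t22.20 at [ 0.4761 -0.2693  0.1874] yaw -3.009 shift [-0.0355 -0.0882 -0.0124] turn 1.9 q6 -2.40
```

Emit:
send_rows:
  steps:
    - [-0.015,-0.04,0,0,1]
    - [-0.03,-0.08,0,0,1]
    - [-0.024,-0.092,0,0,1]
    - [-0.024,-0.092,0,0,1]
    - [-0.024,-0.092,0,0,1]

```text
time: 22.7
eef_pos: [0.512, -0.3541, 0.1864]
tcp_rot: [-0.067, 0.998, 0.0, -0.0]
contact_force: [-0.0, -0.2, -0.0]
opening: 0.999
finger_force: 0.0
```

```bash
python3 -c "
from h import *
s=ctrl.get_state();im=ctrl.read_camera('wrist');E=wristE(s);print(s['eef_pos'])
print('exp',proj('wrist',(.523,-.352,.09),E))
cv2.imwrite('pics/w7.png',im[...,::-1])
h=cv2.cvtColor(im,cv2.COLOR_RGB2HSV);m=cv2.inRange(h,(18,120,150),(32,255,255))
n,l,st,c=cv2.connectedComponentsWithStats(m)
for i in range(1,n):
  if st[i,4]>300:print(st[i],c[i],ray('wrist',c[i],.09,E))"
```

```text
[ 0.512  -0.3541  0.1864]
exp [[324.879  262.9155]]
[ 486  104   69   66 3043] [521.1883 134.7236] [ 0.422 -0.242  0.09 ]
[   0  140  130  103 1092] [ 97.2445 190.8233] [ 0.4929 -0.5061  0.09  ]
[ 570  147   70   77 2445] [610.8908 178.3517] [ 0.4405 -0.1762  0.09  ]
[ 281  223   82   77 5002] [321.6903 261.0072] [ 0.5219 -0.3544  0.09  ]
[ 40 338  84  46 746] [ 91.8405 359.1823] [ 0.6242 -0.5175  0.09  ]
[  0 344  45  52 837] [ 19.9188 372.9916] [ 0.6442 -0.5733  0.09  ]
[  0 381  29  44 740] [ 10.9973 402.9122] [ 0.6741 -0.5837  0.09  ]
[504 449  28  31 627] [517.563  463.5566] [ 0.6822 -0.1647  0.09  ]
```

Emit:
send_rows:
  steps:
    - [-0.01,-0.001,0.02,0,1]
    - [-0.01,-0.001,0.05,0,1]
    - [-0.01,-0.001,0.085,0,1]
    - [-0.01,-0.001,0.11,0,1]
    - [-0.01,-0.001,0.119,0,1]
    - [-0.01,-0.001,0.119,0,1]
    - [-0.01,-0.001,0.119,0,0.2]
    - [-0.01,-0.001,0.119,0,-1]
    - [-0.01,-0.001,0.119,0,-1]
    - [-0.01,-0.001,0.119,0,-1]
    - [-0.01,-0.001,0.119,0,-1]
  squeeze: 50

```text
time: 23.85
eef_pos: [0.5238, -0.3554, 0.0701]
tcp_rot: [-0.067, 0.998, -0.001, 0.001]
contact_force: [-1.9, 2.3, 6.4]
opening: 0.66
finger_force: 53.2
```

Emit:
send_rows:
  steps:
    - [0,0,-0.02,0,-1]
    - [0,0,-0.06,0,-1]
    - [0.02,0,-0.1,0,-1]
    - [0.05,0.01,-0.13,0,-1]
    - [0.07,0.05,-0.15,0,-1]
    - [0.08,0.1,-0.15,0,-1]
    - [0.08,0.15,-0.15,0,-1]
    - [0.075,0.2,-0.15,2,-1]
    - [0.07,0.25,-0.15,4,-1]
    - [0.06,0.3,-0.15,6,-1]
    - [0.05,0.35,-0.15,7.5,-1]
    - [0.04,0.4,-0.15,7.5,-1]

```text
time: 25.05
eef_pos: [0.4287, 0.0337, 0.2173]
tcp_rot: [-0.001, 1.0, -0.0, 0.001]
contact_force: [1.8, 0.6, -3.5]
opening: 0.662
finger_force: 54.9
```

```bash
python3 -c "
from h import *
go(.618-.075,.155,.185,np.pi-.005);go(.618-.031,.155,.167,np.pi-.005)"
```

```text
t25.05 at [0.4287 0.0337 0.2173] yaw -3.140 shift [-0.1144  0.1211  0.0323] turn 0.4 q6 -1.73
t25.05 at [0.4287 0.0337 0.2173] yaw -3.140 shift [-0.1584  0.121   0.0504] turn 0.4 q6 -1.73
```

Emit:
send_rows:
  steps:
    - [-0.01,0.03,0,0,-1]
    - [-0.03,0.07,0,0,-1]
    - [-0.06,0.1,0.01,0,-1]
    - [-0.09,0.12,0.02,0,-1]
    - [-0.115,0.121,0.032,0,-1]
    - [-0.135,0.121,0.037,0,-1]
    - [-0.148,0.121,0.04,0,-1]
    - [-0.153,0.121,0.043,0,-1]
    - [-0.153,0.121,0.047,0,-1]
    - [-0.153,0.121,0.05,0,-1]
    - [-0.153,0.121,0.051,0,-1]

```text
time: 26.15
eef_pos: [0.5821, 0.1532, 0.1682]
tcp_rot: [-0.001, 1.0, -0.0, 0.001]
contact_force: [-3.2, -1.1, 6.1]
opening: 0.662
finger_force: 55.6
```

```bash
python3 -c "
from h import *
go(.582,.155,.166,np.pi-.005);print(ctrl.get_state()['contact_force'])"
```

```text
t26.15 at [0.5821 0.1532 0.1682] yaw -3.139 shift [0.0001 0.0018 0.0022] turn 0.4 q6 -1.48
[-3.2041 -1.0884  6.1487]
```

Emit:
send_rows:
  steps:
    - [0,0,0,0,0.6]
    - [0,0,0,0,0.8]
    - [0,0,0,0,0.8]
    - [0,0,-0.015,0,0.8]
    - [0,0,-0.035,0,0.8]
    - [0.01,0,-0.045,0,1]
    - [0.04,0,-0.045,0,1]
    - [0.08,0,-0.045,0,1]
    - [0.1,0,-0.045,0,1]
    - [0.1,0,-0.03,0,1]
    - [0.1,0,-0.01,0,1]
    - [0.1,0,-0.01,0,1]

```text
time: 27.35
eef_pos: [0.4809, 0.1528, 0.1737]
tcp_rot: [-0.001, 1.0, -0.0, -0.002]
contact_force: [-0.7, -0.3, -1.7]
opening: 0.998
finger_force: 0.0
```

```bash
python3 -c "
from h import *
go(.529,.1515,.041,np.pi-.005)
s=ctrl.get_state();im=ctrl.read_camera('wrist');cv2.imwrite('pics/w8.png',im[...,::-1]);E=wristE(s)
print('exp lid',proj('wrist',(.582,.153,.188),E),'exp tin front top', proj('wrist',[(.522,.1235,.062),(.522,.1795,.062)],E))
h=cv2.cvtColor(im,cv2.COLOR_RGB2HSV);m=cv2.inRange(h,(18,120,150),(32,255,255))
n,l,st,c=cv2.connectedComponentsWithStats(m)
for i in range(1,n):
  if st[i,4]>300:print(st[i],c[i],ray('wrist',c[i],.188,E)[:2])
m=cv2.inRange(h,(105,90,10),(135,255,150))
n,l,st,c=cv2.connectedComponentsWithStats(m)
for i in range(1,n):
  if st[i,4]>300:print('blue',st[i],ray('wrist',(st[i,0],st[i,1]),.014,E)[:2],ray('wrist',(st[i,0]+st[i,2],st[i,1]),.014,E)[:2])
"
```

```text
t27.35 at [0.4809 0.1528 0.1737] yaw -3.139 shift [-0.0487 -0.0013  0.1325] turn 0.4 q6 -1.47
exp lid [[324.3621 523.6009]] exp tin front top [[285.4971 293.0431]
 [358.8963 293.2101]]
[   0  112  103  110 4759] [ 55.6268 175.8483] [0.4192 0.0617]
[  61  299   61   40 1402] [ 91.1526 316.6213] [0.4724 0.0635]
[ 566  300   74   80 1639] [591.942  326.0366] [0.476  0.2558]
[301 310  41  32 687] [326.6943 319.9345] [0.4736 0.1535]
[ 378  312   37   41 1168] [396.9803 330.3793] [0.4781 0.1808]
[  31  328   74   45 1061] [ 73.5052 348.2045] [0.4863 0.0539]
[ 95 356  30  28 368] [112.106  371.9022] [0.4973 0.0672]
[ 97 453  27  27 387] [110.584  470.5297] [0.5493 0.0575]
blue [ 285  292   73   47 1300] [0.5437 0.1175] [0.5435 0.184 ]
```

Emit:
send_rows:
  steps:
    - [0,0,0.01,0,0]
    - [0,0,0.025,0,-0.5]
    - [0,0,0.034,0,-0.5]
    - [-0.015,0,0.034,0,-0.5]
    - [-0.03,0,0.034,0,-0.5]
    - [-0.04,0,0.034,0,-0.5]
    - [-0.048,0,0.034,0,-0.5]
    - [-0.056,0,0.034,0,-0.5]
    - [-0.063,0,0.034,0,-0.5]
    - [-0.07,0,0.034,0,-0.5]
    - [-0.077,0,0.034,0,-0.5]
    - [-0.077,0,0.034,0,-0.5]

```text
time: 28.6
eef_pos: [0.56, 0.1532, 0.1424]
tcp_rot: [-0.001, 1.0, -0.0, 0.0]
contact_force: [-1.4, -0.1, 0.3]
opening: 0.253
finger_force: 0.0
```

Emit:
send_rows:
  steps:
    - [0.005,0,0,0,-0.5]
    - [0.02,0,0,0,-0.5]
    - [0.036,0,0.02,0,0.5]
    - [0.036,0,0.05,0,1]
    - [0.036,0,0.08,0,1]
    - [0.036,0,0.095,0,1]
    - [0.036,0,0.099,0,1]
    - [0.036,0,0.099,0,1]
  squeeze: 80

```text
time: 29.4
eef_pos: [0.5233, 0.1532, 0.0434]
tcp_rot: [-0.001, 1.0, -0.0, -0.0]
contact_force: [-0.2, -0.4, 0.9]
opening: 1.001
finger_force: 0.0
```

Emit:
send_rows:
  steps:
    - [0,0,0,0,0]
    - [0,0,0,0,-1]
    - [0,0,0,0,-1]
    - [0,0,0,0,-1]
    - [0.005,0,0,0,-1]
    - [0.013,0,0,0,-1]
    - [0.018,0,0,0,-1]
    - [0.018,0,0,0,-1]
    - [0.018,0,0,0,1]
    - [0.018,0,0,0,1]
    - [0.014,0,0,0,1]
    - [0.009,0,0,0,1]

```text
time: 30.6
eef_pos: [0.5132, 0.1531, 0.0424]
tcp_rot: [-0.001, 1.0, -0.0, -0.001]
contact_force: [-0.1, -0.3, -0.4]
opening: 1.0
finger_force: 0.0
```

Emit:
send_rows:
  steps:
    - [0,0,0,0,0]
    - [0,0,0,0,-1]
    - [0,0,0,0,-1]
    - [0,0,0,0,-1]
    - [0,0,0,0,-1]
    - [0.005,0,-0.003,0,-1]
    - [0.02,0,-0.005,0,-1]
    - [0.04,0,-0.01,0,-1]
    - [0.06,0,-0.03,0,-1]
    - [0.075,0,-0.06,0,-1]
    - [0.075,0,-0.09,0,-1]
    - [0.075,0,-0.09,0,-1]
  squeeze: 100

```text
time: 31.8
eef_pos: [0.4408, 0.1534, 0.1364]
tcp_rot: [-0.001, 1.0, 0.001, 0.004]
contact_force: [1.3, -1.2, -2.9]
opening: 0.63
finger_force: 106.1
```

```bash
python3 -c "
from h import *
go(.452,.1535,.13,np.pi-.005);print(ctrl.get_state()['contact_force'],ctrl.get_state()['opening'])"
```

```text
t31.80 at [0.4408 0.1534 0.1364] yaw -3.139 shift [-0.0111  0.0001  0.0065] turn 0.5 q6 -1.46
[ 1.2761 -1.1551 -2.8818] 0.62986981945492
```

Emit:
send_rows:
  steps:
    - [-0.01,0,0.0,0,-1]
    - [-0.03,0,0.0,0,-1]
    - [-0.05,0,0.0,0,-1]
    - [-0.06,0,0.0,0,-1]
    - [-0.067,0,0.0,0,-1]
    - [-0.074,0,0.0,0,-1]
    - [-0.081,0,0.0,0,-1]
    - [-0.088,0,0.0,0,-1]
    - [-0.095,0,0.0,0,-1]
    - [-0.102,0,0.0,0,-1]
    - [-0.109,0,0.0,0,-1]
    - [-0.113,0,0.0,0,-1]

```text
time: 33.0
eef_pos: [0.553, 0.1532, 0.1335]
tcp_rot: [-0.001, 1.0, 0.0, 0.0]
contact_force: [-1.8, 0.5, -3.2]
opening: 0.633
finger_force: 105.9
```

```bash
python3 -c "
from h import *
s=ctrl.get_state();print(s['eef_pos'],s['contact_force'])
im=ctrl.read_camera('side')[...,::-1];a=cv2.resize(im[200:380,180:340],None,fx=2.5,fy=2.5)
im=ctrl.read_camera('scene')[...,::-1];b=cv2.resize(im[140:320,290:450],None,fx=2.5,fy=2.5)
cv2.imwrite('pics/w9.png',np.hstack([a,b]))
print(proj('side',[(.645,.1535,.098),(.645,.1535,.188)]))"
```

```text
[0.553  0.1532 0.1335] [-1.8185  0.4999 -3.1661]
[[247.7583 281.4616]
 [242.757  246.7962]]
```

View pics/w9.png

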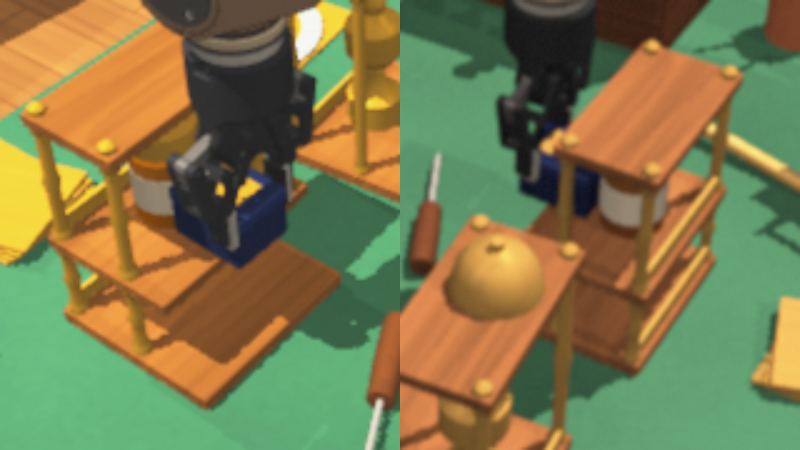

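The picture shows the jar upright and deep in the upper tier, with the tin held against it. I'll push 3 mm more, back off, and set the tin down on the low tier's ledge.

Emit:
send_rows:
  steps:
    - [-0.002,0,0,0,-1]
    - [-0.0035,0,0,0,-1]
    - [-0.0035,0,0,0,-1]
    - [0.01,0,-0.002,0,-1]
    - [0.04,0,-0.002,0,-1]
    - [0.075,0,0,0,-1]
    - [0.1,0,0.01,0,-1]
    - [0.103,0,0.04,0,-1]
    - [0.103,0,0.07,0,-1]
    - [0.1,0,0.084,0,-1]
    - [0.08,0,0.087,0,-1]
    - [0.06,0,0.087,0,-1]

```text
time: 34.3
eef_pos: [0.4941, 0.1535, 0.0476]
tcp_rot: [-0.002, 1.0, 0.0, 0.002]
contact_force: [-0.2, -0.6, -2.7]
opening: 0.64
finger_force: 110.2
```

```bash
python3 -c "
from h import *
s=ctrl.get_state();print(s['eef_pos'],s['contact_force'])
print('jar near edge',ray('scene',(384,230),.098));go(.525,.1535,.042,np.pi-.005)
print(proj('scene',[(.645,.1535,.098),(.645+.0118,.1535-.0265,.098)]))"
```

```text
[0.4941 0.1535 0.0476] [-0.2232 -0.6237 -2.7367]
jar near edge [0.652 0.146 0.098]
t34.30 at [0.4941 0.1535 0.0476] yaw -3.138 shift [-0.0309 -0.0002  0.0057] turn 0.5 q6 -1.47
[[382.6028 226.9812]
 [382.1541 235.7269]]
```

Emit:
send_rows:
  steps:
    - [-0.012,0,0,0,-1]
    - [-0.025,0,0.001,0,-1]
    - [-0.031,0,0.003,0,-1]
    - [-0.031,0,0.006,0,-1]
    - [-0.031,0,0.006,0,-1]
    - [-0.031,0,0.006,0,0.5]
    - [-0.031,0,0.006,0,1]
    - [-0.031,0,0.006,0,1]
    - [-0.02,0,0.006,0,1]
    - [-0.005,0,0.006,0,1]
    - [0.005,0,0.006,0,0.2]
    - [0.005,0,0.006,0,-0.5]

```text
time: 35.5
eef_pos: [0.485, 0.1531, 0.0396]
tcp_rot: [-0.002, 1.0, -0.0, -0.001]
contact_force: [-0.1, -0.5, -0.3]
opening: 0.691
finger_force: 0.0
```

```bash
python3 -c "
from h import *
s=ctrl.get_state();im=ctrl.read_camera('wrist');cv2.imwrite('pics/x1.png',im[...,::-1]);E=wristE(s);print(s['eef_pos'],s['opening'])
print('exp tin front top', proj('wrist',[(.515,.1255,.062),(.515,.1815,.062)],E),'board edge',proj('wrist',[(.57,.15,.098),(.57,.155,.086)],E))
h=cv2.cvtColor(im,cv2.COLOR_RGB2HSV)
m=cv2.inRange(h,(105,90,10),(135,255,255))
n,l,st,c=cv2.connectedComponentsWithStats(m)
for i in range(1,n):
  if st[i,4]>300:print('blue',st[i],ray('wrist',(st[i,0],st[i,1]),.062,E)[:2],ray('wrist',(st[i,0]+st[i,2],st[i,1]),.062,E)[:2])
"
```

```text
[0.485  0.1531 0.0396] 0.6914191552994224
exp tin front top [[254.1162 414.9229]
 [396.6523 415.2388]] board edge [[315.0216 625.1778]
 [329.0703 582.6759]]
blue [ 253  352  141   78 7304] [0.4863 0.1267] [0.4862 0.1786]
```

Emit:
send_rows:
  steps:
    - [0,0,0,0,-0.5]
    - [0,0,0,0,-0.5]
    - [0,0,0,0,-0.5]
    - [-0.01,0,0,0,-0.5]
    - [-0.016,0,0,0,-0.5]
    - [-0.017,0,0,0,-0.5]
    - [-0.025,0,0,0,-0.5]
    - [-0.065,0,0,0,-0.5]
    - [-0.064,0,0,0,-0.5]
    - [-0.05,0,0,0,-0.5]
    - [-0.03,0,0,0,-0.5]
    - [0,0,0,0,-0.5]

```text
time: 36.75
eef_pos: [0.4886, 0.153, 0.0409]
tcp_rot: [-0.001, 1.0, 0.0, 0.002]
contact_force: [-0.1, -0.2, -0.1]
opening: 0.255
finger_force: 0.0
```

```bash
cat > tinpos.py <<'E'
from h import *
s=ctrl.get_state();print(s['time'],s['eef_pos'],s['contact_force'],s['opening'])
im=ctrl.read_camera('side');cv2.imwrite('pics/x2.png',im[...,::-1])
h=cv2.cvtColor(im,cv2.COLOR_RGB2HSV);m=cv2.inRange(h,(105,120,15),(135,255,255));m[:,:190]=0;m[:200]=0
n,l,st,c=cv2.connectedComponentsWithStats(m)
for i in range(1,n):
  if st[i,4]>30:
    print('blue',st[i],c[i]);ys,xs=np.where(l==i);k=xs.argmax();j=ys.argmax()
    print('right',xs[k],ys[k],'low',xs[j],ys[j],ray('side',(xs[j],ys[j]),.014)[:2])
for f in(.53,.56,.57,.58,.59):
  print(f,proj('side',[(f,.1815,.014),(f,.1255,.014),(f,.1815,.062),(f,.1255,.062)]).round(0).tolist())
E
python3 tinpos.py
```

```text
36.75 [0.4886 0.153  0.0409] [-0.0919 -0.2139 -0.099 ] 0.2548502274370253
blue [258 300  22  29 205] [269.8976 313.2976]
right 279 308 low 263 328 [0.5932 0.1759]
0.53 [[285.0, 344.0], [303.0, 327.0], [283.0, 327.0], [302.0, 310.0]]
0.56 [[273.0, 337.0], [291.0, 320.0], [272.0, 320.0], [290.0, 304.0]]
0.57 [[270.0, 335.0], [288.0, 318.0], [268.0, 318.0], [286.0, 302.0]]
0.58 [[266.0, 333.0], [284.0, 316.0], [264.0, 316.0], [282.0, 300.0]]
0.59 [[262.0, 330.0], [280.0, 314.0], [260.0, 314.0], [279.0, 298.0]]
```

The tin's front face is now at about x = .590 (rack x about −29), square and wholly under the middle board. I'll move the arm clear and check the jar numerically.

Emit:
send_rows:
  steps:
    - [0.01,0,-0.02,0,-0.5]
    - [0.02,0,-0.06,0,-0.5]
    - [0.03,0,-0.11,0,-0.5]
    - [0.04,-0.02,-0.16,0,-0.5]
    - [0.04,-0.06,-0.2,0,-0.5]
    - [0.035,-0.11,-0.22,0,-0.5]
    - [0.03,-0.16,-0.22,0,-0.5]
    - [0.03,-0.21,-0.22,0,-0.5]
    - [0.03,-0.26,-0.22,0,-0.5]
    - [0.03,-0.31,-0.22,0,-0.5]
    - [0.02,-0.35,-0.22,0,-0.5]
    - [0.02,-0.37,-0.22,0,-0.5]

```text
time: 38.0
eef_pos: [0.4684, -0.2211, 0.2608]
tcp_rot: [0.0, 1.0, -0.001, 0.001]
contact_force: [0.6, 0.3, 0.8]
opening: 0.249
finger_force: 0.0
```

```bash
python3 tinpos.py | head -4; python3 - <<'E'
from h import *
for cam,box in(("side",(200,230,290,310)),("scene",(350,160,420,250))):
    im=ctrl.read_camera(cam);cv2.imwrite(f"pics/f_{cam}.png",im[...,::-1]);h=cv2.cvtColor(im,cv2.COLOR_RGB2HSV)
    m=cv2.inRange(h,(0,0,110),(180,75,255));k=np.zeros_like(m);x0,y0,x1,y1=box;k[y0:y1,x0:x1]=m[y0:y1,x0:x1]
    n,l,st,c=cv2.connectedComponentsWithStats(k)
    print(cam,[(st[i].tolist(),c[i].round(1).tolist()) for i in range(1,n) if st[i,4]>25])
    for cx in(.63,.64,.645,.65):
        a=np.linspace(0,2*np.pi,73);u=np.vstack([proj(cam,np.c_[cx+.029*np.cos(a),.1535+.029*np.sin(a),a*0+z]) for z in(.118,.15)])
        print(cx,u.min(0).round(0),u.max(0).round(0))
E
```

```text
38.0 [ 0.4684 -0.2211  0.2608] [0.6261 0.2586 0.8298] 0.24911823128506794
blue [259 300  21  29 205] [269.9512 313.1756]
right 279 308 low 263 328 [0.5932 0.1759]
0.53 [[285.0, 344.0], [303.0, 327.0], [283.0, 327.0], [302.0, 310.0]]
side [([231, 265, 30, 20, 338], [246.7, 276.3])]
0.63 [236. 255.] [267. 287.]
0.64 [232. 253.] [263. 285.]
0.645 [230. 252.] [261. 284.]
0.65 [228. 251.] [259. 283.]
scene [([371, 213, 15, 18, 177], [378.0, 222.3]), ([392, 216, 5, 13, 47], [394.1, 222.2])]
0.63 [364. 198.] [392. 226.]
0.64 [368. 199.] [396. 228.]
0.645 [370. 200.] [398. 229.]
0.65 [372. 201.] [400. 230.]
```

```bash
python3 -c "
from plant import ctrl
print(ctrl.get_state()['time'],ctrl.sign_off())"
```

```text
the job is handed in; nothing more can be done
38.15 None
```

All three are put away upright and wholly under their boards, by my camera measurements: finial in the tall bay, jar in the upper tier, screw tin in the low tier; handed in at 38.15 s, no judging result returned, and I took no final check of the bystanders' positions.

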